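# Lay the block down in the drill jig, flip the leaf over it and latch it

### The job

Make the leaf drill jig ready for drilling, by pushing only: tip the standing aluminium block over towards the end stop so that its face with the two pilot holes is up, and push it along the channel fully home against the stop. Then flip the open leaf over so that it lies fully shut over the block, and push the yellow hook latch upright over the leaf's pin. Do not lift the block, and leave the brush, earbud case, tape roll and jar where they are.

Things in the scene. Friction and masses are not known exactly. Their poses are not given: they have to be found in the camera images.
- jig: Leaf drill jig, fixed to the bench. Dark base plate, top 14 mm above the bench, from x -34 to +36 and y -72 to +62 mm. Origin on the bench under the channel's middle; x away from the robot, y along the channel to its end stop (left), z up. Channel 32 mm wide between aluminium rails (tops 25 mm above the bench, outer faces at x +-25 mm), open at its -y end. Leaf on the far side, latch on the near.
- stop_face (a point): Point on the face of the aluminium end stop that closes the +y end of the channel, at jig x 0, y +46, z 25 mm; the stop is 50 mm wide, 10 mm thick and 36 mm high above the bench. Axes as the jig's.
- nest (a point): Point fixed to the jig (axes as the jig's) at jig x 0, y +16, z 25 mm: where the block's centre is when it lies flat on the channel floor, home against the stop.
- block_center (a point): Centre of the loose aluminium block, 30 x 22 x 60 mm (own x, y, z), 0.1 kg. It starts standing on end in the channel, z up, top 74 mm above the bench, y towards the stop; the pilot holes are on its -y face. Pushed near its top towards the stop it falls flat (top at 36 mm, own y down), 5 to 30 mm short of the stop; pushed on its end face, which shows above the rails, it slides home.
- leaf (a joint): Angle of the leaf, rad: 0 = shut, level; 1.57 = upright; it starts at 1.75 to 1.95 (end of travel), leaning away from the robot. Pushed on its back past upright it falls shut by itself, damped. A tooth hangs 10 mm below it, at jig y -21 to -16 mm, and drops behind the block; if the block is over 2 mm short of the stop the tooth lands on it and the leaf stays raised.
- hinge_axis (a point): Middle of the leaf's hinge axis (runs along jig y), at jig x +31, y +8, z 42 mm. Fixed to the jig, axes as the jig's.
- leaf_edge (a point): Middle of the leaf's free edge, 61 mm from the hinge axis, half-way through the plate. The leaf is a steel plate 62 mm wide along jig y and 9 mm thick, 0.17 kg, with two drill bushings (tops 50 mm above the bench when shut); a pin 8 mm thick sticks 17 mm out of this edge.
- latch (a joint): Angle of the yellow hook latch, rad: 0 = upright, hook over the leaf's pin (end of travel); positive = open, leaning to jig -y; it starts at 0.4 to 0.6. It stays where it is left; about 0.5 N at the grip moves it.
- latch_pivot (a point): Point on the latch's pivot axis (runs along jig x), in the middle of the bar's thickness, at jig x -43, y -3, z 12 mm. Fixed to the jig, axes as the jig's.
- latch_grip (a point): Centre of the latch's black round grip (17 mm thick, 24 mm long), 72 mm from the pivot axis, at jig x -43 mm; a flat yellow bar 10 mm wide joins it to the pivot.
- brush: Parts brush, 20 x 146 x 9 mm, lying in front of the jig; leave it alone.
- earbuds: Black earbud case, 44 x 62 x 24 mm; leave it alone.
- tape: Roll of beige tape, 73 mm across, 19 mm high, lying flat in front and to the left of the jig; leave it alone.
- jar: Clear screw jar with a blue lid, 65 mm across, 60 mm high, behind and to the left of the jig; leave it alone.
There are look-alikes about, which are no part of the job. What is shaped like the part that bears block_center but green or red is not meant.

How it is judged:
By the outcome, as a careful person would: the job done as asked, in the order asked, and still so for the second after the job is handed in, with the robot touching nothing.
It also fails if it takes over 58 s, if anything falls off the work surface, if the arm or the gripper's body presses on something with over 40 N, if the wrist force passes 120 N, or if a joint passes its speed limit or range.

### The arm

A 7-joint arm with a two-finger parallel gripper is mounted at the origin on a cart in front of the work surface, level with it; the furniture and walls round the work are solid. World frame = base frame: x ahead of the robot, y to its left, z up, the work surface at z = 0. Lengths are in m, angles in rad, forces in N, time in s.
With the tool pointing down it reaches from about 0.425 to 0.825 m from the base axis. Payload 3.6 kg.
Tool frame: the origin (TCP) lies midway between the tips of the shut fingers; the grasp point (between the pads) lies 19 mm behind it; z points along the fingers, y is the direction in which the jaws open and shut (so a half turn about z gives the same grasp; the last joint's range is limited). The gripper opens to 93 mm and grips with 3 to 60 N. Pads are 15 mm wide; open, the fingers measure 128 mm over their backs; the gripper's body (75 mm by 188 mm) begins 65 mm behind the grasp point.
Start: joints at [-0.026, 0.615, -0.013, 1.423, 0.008, 1.103, -0.04], TCP at [0.65, 0, 0.219] pointing down, gripper open.
Joint ranges: [-3.12, 3.12], [-0.3, 2.06], [-1.34, 1.32], [0.26, 2.42], [-1.36, 4.5], [0.01, 1.98], [-2.84, 2.84]. Speed limits (rad/s): [2.79, 2.79, 3.14, 3.14, 3.14, 3.14, 3.14].

### API

Orientations are given as a unit quaternion [x, y, z, w].
In Python, from plant import robot, read_camera gives the robot as it stands. The module is installed in compiled form; this text tells all that it offers.
- The arm moves only by the tool arm_command, never from a script. Its argument "steps" is a list of rows, each a list of 3 entries, a list of its own where there are three numbers: the shift along the world's x, y, z in mm, then the turn, a rotation vector about the world's x, y, z in degrees, then the gripper command: -1 is shut, 1 is fully open, values between are in proportion. A call has 1 to 10 rows; each row shifts and turns the commanded pose from where the row before left it; what a row does not reach is not made up. A row lasts 1/8 s, in which the tool goes at most 62.5 mm and 10.7 degrees, less where a joint would pass 70% of its speed; a pose out of reach is approached as far as the arm can. A call with a gripper value outside its range is refused whole. The fingers move at their own pace and stop on an object; the grip force is fixed at half the most. Time passes only in rows, so rows that do not move let the fingers close. It gives the time, the measured TCP pose, the force and the opening at its end, in the units of the state.
- robot.get_state(): the state, without advancing time (a new reading comes with each control period).
- read_camera(name): name is "scene" or "side" or "wrist"; returns a dict with "frame" (480x640x3 uint8, red, green, blue), "intrinsics" (3x3 intrinsics, pixels), "camera_from_world" (4x4, takes a point from world to camera coordinates). Camera axes: x right, y up, looking along -z (the intrinsics and any distortion apply to the point x, -y, -z); pixel columns grow to the right and rows downward; lengths in m; the calibration is good to about 2 mm. A picture is of the moment at which its call begins. There is no depth.
- robot.hand_in(): hands the job in, once; it reports no verdict.
The state is a dict: "t": time; "joints": joint angles; "joint_vel": joint speeds; "joint_torque": joint torques, N m; "tcp_pos": TCP position; "tool_rot": TCP orientation; "contact_force": force on the tool from outside, world axes, zero at the start; "wrist_torque": the same for the moment, N m; "gripper_width": opening from 0.0 (shut) to 1.0 (fully open).
Only numpy, scipy, OpenCV 4.12 (cv2) and the standard library are available. Lean on these libraries where they do the work, as an engineer would, in place of code of your own. Each camera call takes 0.05 s, during which the arm holds its last target.

## Working session

There is one attempt and no reset: what is moved stays moved. The work goes in short steps, Python scripts to look and compute and a tool call to move; the robot and the scene stay as the last step left them, time stands still between calls to the robot, and variables do not carry over. Pictures are saved under pics/ and viewed, and the job is handed in when it is done.

Besides the shell and the picture viewer there is one more tool, called in YAML: its name, and indented under it one key for each argument. arm_command: Moves the arm, as the interface text tells. Its arguments: {"type":"object","properties":{"steps":{"type":"array"}},"required":["steps"]}

```bash
mkdir -p pics
cat > h.py <<'E'
import numpy as np, cv2
from plant import robot, read_camera
def cam(n,fn=None):
    c=read_camera(n); 
    if fn: cv2.imwrite('pics/'+fn,c['frame'][:,:,::-1])
    return c
def proj(c,p):
    T=np.array(c['camera_from_world']);K=np.array(c['intrinsics'])
    q=(T@np.append(p,1))[:3]; v=K@np.array([q[0],-q[1],-q[2]]); return v[:2]/v[2]
def ray(c,uv):
    T=np.array(c['camera_from_world']);K=np.array(c['intrinsics'])
    d=np.linalg.inv(K)@np.array([uv[0],uv[1],1.]); d=np.array([d[0],-d[1],-d[2]])
    R=T[:3,:3]; return -R.T@T[:3,3], R.T@d
def onz(c,uv,z):
    o,d=ray(c,uv); return o+d*(z-o[2])/d[2]
def tri(c1,u1,c2,u2):
    o1,d1=ray(c1,u1);o2,d2=ray(c2,u2)
    A=np.stack([d1,-d2],1);s=np.linalg.lstsq(A,o2-o1,rcond=None)[0]
    a=o1+d1*s[0];b=o2+d2*s[1];return (a+b)/2,np.linalg.norm(a-b)
E
python3 - <<'E'
from h import *
import pickle
d={}
for n in ['scene','side','wrist']:
    d[n]=cam(n,n+'0.png'); print(n,np.round(d[n]['intrinsics'],1).tolist(),np.round(ray(d[n],(320,240)),3).tolist(), d[n].keys())
pickle.dump(d,open('c0.pkl','wb'))
print(robot.get_state())
E
```

```text
scene [[488.6, 0.0, 314.2], [0.0, 488.6, 238.6], [0.0, 0.0, 1.0]] [[0.06, -0.617, 0.573], [0.506, 0.663, -0.552]] dict_keys(['frame', 'intrinsics', 'camera_from_world'])
side [[536.7, 0.0, 326.1], [0.0, 536.7, 236.1], [0.0, 0.0, 1.0]] [[0.501, -0.716, 0.573], [-0.008, 0.805, -0.594]] dict_keys(['frame', 'intrinsics', 'camera_from_world'])
wrist [[339.1, 0.0, 318.5], [0.0, 339.1, 234.0], [0.0, 0.0, 1.0]] [[0.649, 0.07, 0.384], [0.003, -0.27, -0.963]] dict_keys(['frame', 'intrinsics', 'camera_from_world'])
{'t': 0.15, 'joints': array([-0.02647778,  0.61569575, -0.01260382,  1.42452566,  0.008048  ,
        1.10339269, -0.04042092]), 'joint_vel': array([ 0.00215862, -0.00346   , -0.00016218, -0.00390753,  0.00053974,
        0.00055856, -0.00051244]), 'joint_torque': array([ 1.13936116e-03, -4.59350109e+01,  2.09416850e-01, -1.65943640e+01,
       -6.11101720e-02,  1.81601685e-02,  1.63591380e-04]), 'tcp_pos': array([6.49395052e-01, 8.25661807e-06, 2.17749869e-01]), 'tool_rot': array([ 7.07111050e-01,  7.07101824e-01, -6.89935178e-04, -7.05215063e-04]), 'contact_force': array([-0.06542147, -0.28293339, -0.25311849]), 'wrist_torque': array([ 0.04088356, -0.04502717, -0.00890432]), 'gripper_width': 1.0033006517197363}
```

View pics/scene0.png

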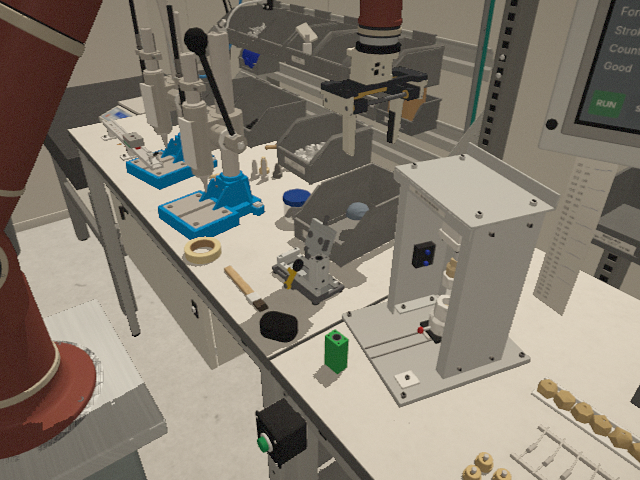

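View pics/side0.png

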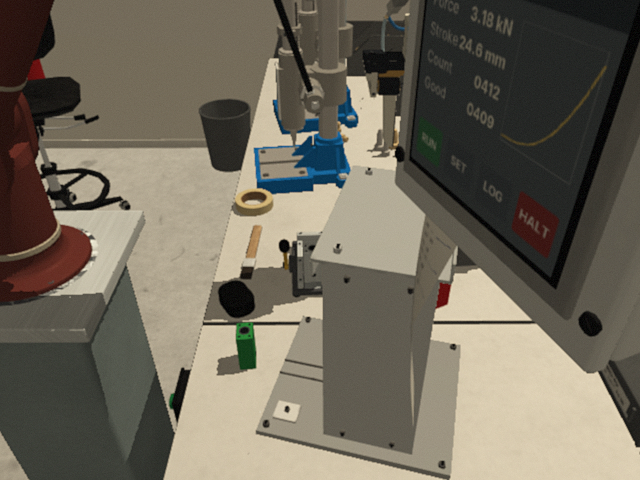

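View pics/wrist0.png

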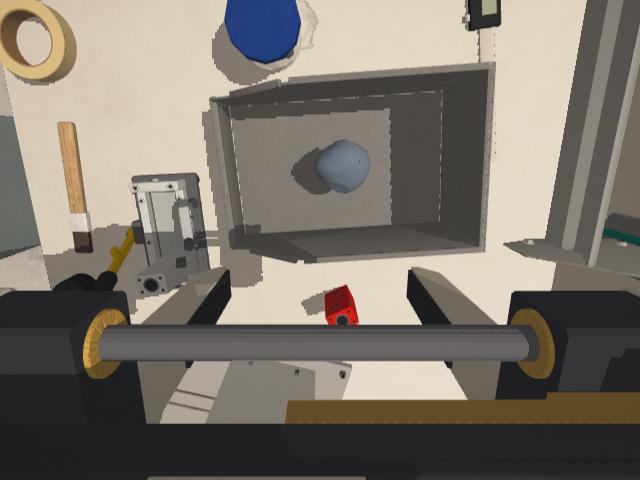

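Wrist view: image right is +x and up is +y. The jig is at about (130–200, 175–295), the block stands near (165,275), and the latch leans at (120,250). I'll zoom in.

Run:
```python
import cv2
w=cv2.imread('pics/wrist0.png');s=cv2.imread('pics/scene0.png');
cv2.imwrite('pics/w0z.png',cv2.resize(w[160:310,60:260],None,fx=4,fy=4,interpolation=cv2.INTER_CUBIC))
cv2.imwrite('pics/s0z.png',cv2.resize(s[205:325,250:370],None,fx=5,fy=5,interpolation=cv2.INTER_CUBIC))
```

```text
(no output)
```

View pics/w0z.png

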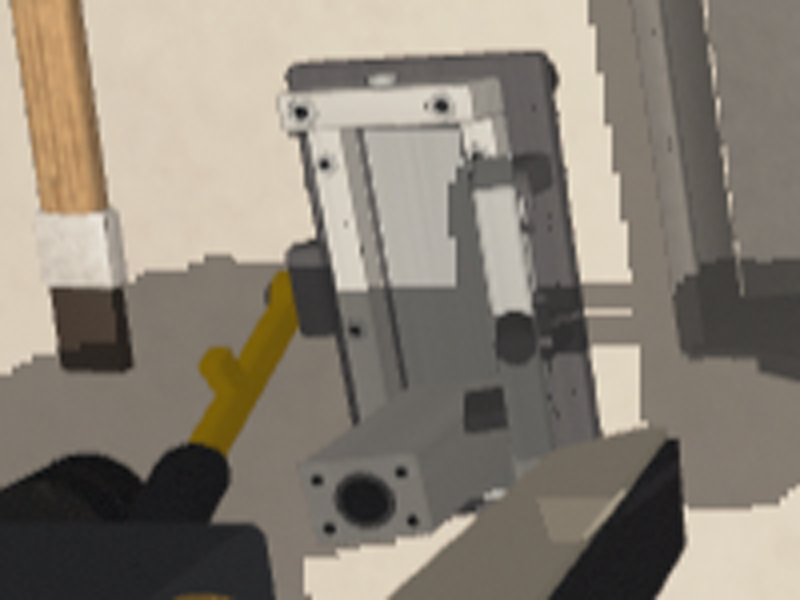

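View pics/s0z.png

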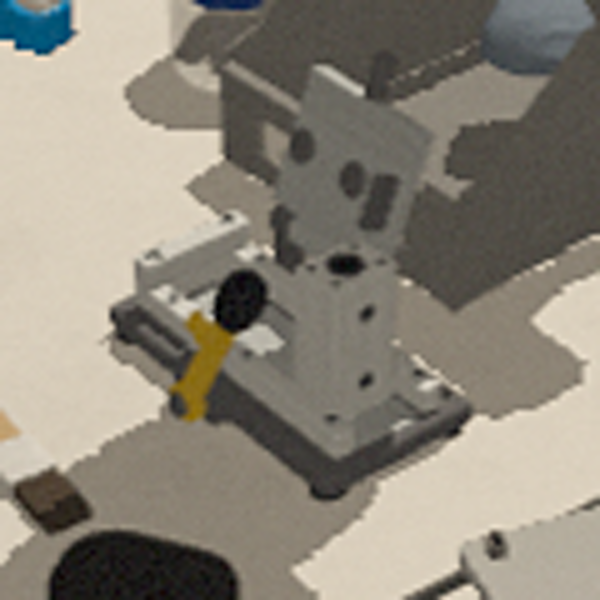

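Run:
```python
from h import *
import pickle
d=pickle.load(open('c0.pkl','rb'));w=d['wrist'];s=d['scene']
W=lambda x,y:(60+x/4-.4,160+y/4-.4)
S=lambda x,y:(250+x/5-.4,205+y/5-.4)
for n,a,z in [('stopTL',(279,95),.036),('stopBL',(287,131),.036),('stopBR',(470,120),.036),('stopTR',(468,85),.036),('baseTL',(290,66),.014),('baseTR',(550,53),.014),('baseR',(600,435),.014),('blkTL',(300,463),.074),('blkTR',(424,452),.074),('blkBL',(320,548),.074),('hole',(363,499),.074),('brushtip',(130,365),.009),('brushtipL',(65,367),.009),('grip',(180,490),.075),('latchpiv',(285,290),.012)]:
    print(n,np.round(onz(w,W(*a),z)*1e3,1)[:2])
for n,a,b in [('hole',(363,499),(345,264)),('stop screwR',(441,104),(232,217)),('stop screwL',(301,112),(158,262)),]:
    p,e=tri(w,W(*a),s,S(*b));print(n,np.round(p*1e3,1),e*1e3)
```

```text
stopTL [454.8  32.7]
stopBL [455.6  23.4]
stopBR [503.   26.3]
stopTR [503.4  35.2]
baseTL [446.7  38.1]
baseTR [517.2  41.6]
baseR [521.9 -67.7]
blkTL [468.6 -52.6]
blkTR [499.2 -49.7]
blkBL [470.4 -75.2]
hole [482.8 -62.1]
brushtip [385.6 -48.1]
brushtipL [366.7 -48.8]
grip [438.8 -59.3]
latchpiv [435.4 -24.9]
hole [482.5 -61.6  74.3] 0.983431696534061
stop screwR [496.7  30.6  37.7] 0.02982652371544928
stop screwL [459.5  27.6  34.1] 1.6096976111323236
```

Run:
```python
import cv2
w=cv2.imread('pics/wrist0.png');s=cv2.imread('pics/scene0.png');
cv2.imwrite('pics/s0y.png',cv2.resize(s[160:360,270:470],None,fx=3,fy=3,interpolation=cv2.INTER_CUBIC))
cv2.imwrite('pics/w0y.png',cv2.resize(w[60:310,180:380],None,fx=2.4,fy=2.4,interpolation=cv2.INTER_CUBIC))
```

```text
(no output)
```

View pics/s0y.png

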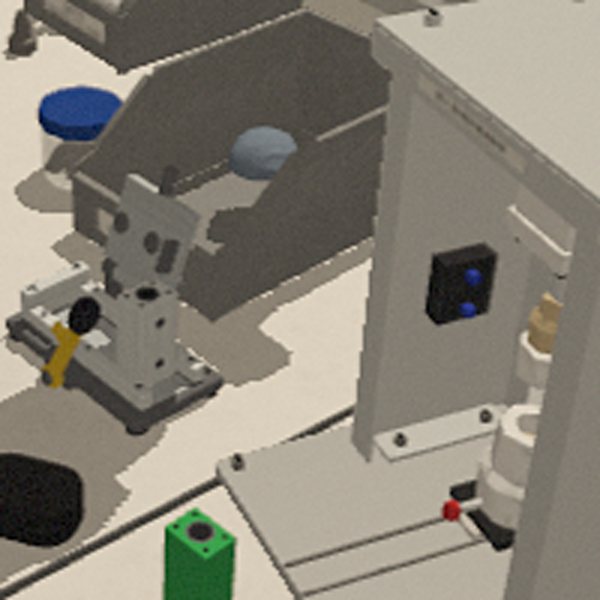

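View pics/w0y.png

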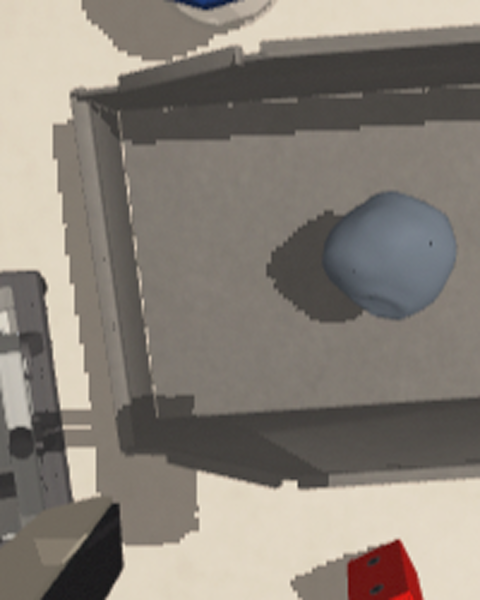

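Run:
```python
from h import *
import pickle
d=pickle.load(open('c0.pkl','rb'));w=d['wrist'];s=d['scene']
W=lambda x,y:(180+x/2.4-.4,60+y/2.4-.4)
S=lambda x,y:(270+x/3-.4,160+y/3-.4)
p,e=tri(w,W(74,92),s,S(75,178));print('binTL',np.round(p*1e3),e*1e3)
for z in (0,.03,.04,.05):print('w binnear',z,np.round(onz(w,W(122,445),z)*1e3), np.round(onz(w,W(74,92),z)*1e3))
print('s bin near bottom',np.round(onz(s,S(212,320),0)*1e3),'far', np.round(onz(s,S(75,232),0)*1e3))
print('press panel',np.round(onz(s,S(370,460),.012)*1e3),'plate',np.round(onz(s,S(222,464),.01)*1e3))
print('green',np.round(onz(s,S(200,530),.07)*1e3))
# leaf: pin tip & edges
print('pin/w', [np.round(onz(w,(60+x/4,160+y/4),z)*1e3).tolist() for x,y,z in[(515,337,.115),(485,185,.1),(525,180,.1),(490,318,.1)]])
p,e=tri(w,(60+488/4,160+185/4),s,(250+318/5,205+66/5));print('leafcorner',np.round(p*1e3),e*1e3)
p,e=tri(w,(60+505/4,160+310/4),s,(250+432/5,205+128/5));print('leafcorner2',np.round(p*1e3),e*1e3)
p,e=tri(w,(60+515/4,160+337/4),s,(250+382/5,205+60/5));print('pin?',np.round(p*1e3),e*1e3)
```

```text
binTL [548. 112.  46.] 2.73184466016046
w binnear 0 [544. -44.   0.] [533. 119.   0.]
w binnear 0.03 [552. -35.  30.] [542. 115.  30.]
w binnear 0.04 [555. -32.  40.] [545. 114.  40.]
w binnear 0.05 [558. -29.  50.] [548. 113.  50.]
s bin near bottom [561. -28.   0.] far [549. 112.   0.]
press panel [ 539. -196.   12.] plate [ 471. -147.   10.]
green [ 389. -227.   70.]
pin/w [[541.0, -9.0, 115.0], [532.0, 20.0, 100.0], [540.0, 21.0, 100.0], [530.0, -9.0, 100.0]]
leafcorner [531.  20.  98.] 0.23136471342618356
leafcorner2 [539. -19.  89.] 26.325398893710698
pin? [539. -10. 112.] 0.850882887399904
```

arm_command:
  steps:
    - [[-18,-13,0],[0,0,10.4],-1]
    - [[-18,-13,0],[0,0,10.4],-1]
    - [[-18,-13,0],[0,0,10.4],-1]
    - [[-18,-13,0],[0,0,10.4],-1]
    - [[-18,-12,0],[0,0,10.4],-1]
    - [[-18,-12,0],[0,0,10.4],-1]
    - [[-18,-12,0],[0,0,10.4],-1]
    - [[-18,-12,0],[0,0,10.4],-1]
    - [[-20,-12,0],[0,0,9.8],-1]
    - [[0,0,0],[0,0,0],-1]

```text
t: 1.4
tcp_pos: [0.4847, -0.1133, 0.2184]
tool_rot: [-0.024, 1.0, -0.0, -0.001]
contact_force: [0.9, 0.1, -0.4]
gripper_width: 0.013
```

Run:
```python
from h import *
import pickle
d={n:cam(n,n+'1.png') for n in ('wrist','scene')}
pickle.dump(d,open('c1.pkl','wb'));s=robot.get_state();print(s['t'],s['tcp_pos'],s['tool_rot'],s['gripper_width'],s['joints'])
```

```text
1.5 [ 0.48664556 -0.11164057  0.21876392] [-2.48228112e-02  9.99691715e-01  2.16394357e-04  5.07070050e-04] 0.004140597062901042 [ 0.50425235  0.41321432 -0.45598251  1.84158674  0.22076992  0.93577464
  1.57035239]
```

View pics/wrist1.png

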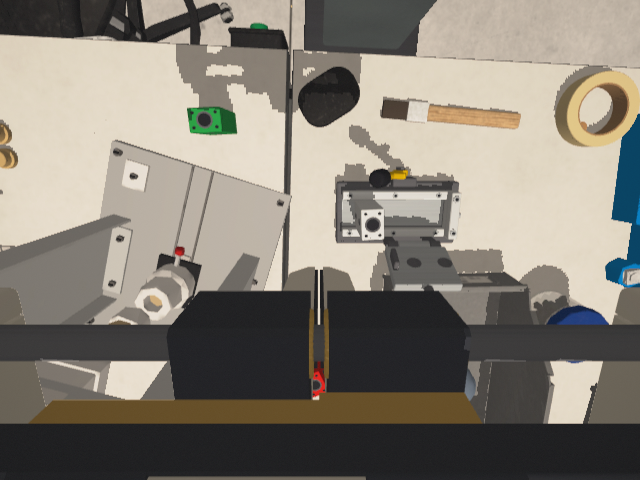

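View pics/scene1.png

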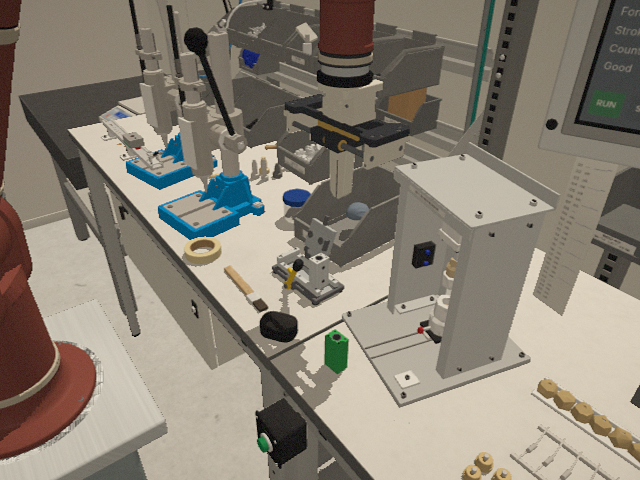

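Wrist picture 1 (right = +y, up = -x): block top hole at (372,225), latch grip at (380,178), jig base corners at about (337,182)–(460,240). I'll use this as the second view.

Run:
```python
import cv2
w=cv2.imread('pics/wrist1.png')
cv2.imwrite('pics/w1z.png',cv2.resize(w[160:300,325:475],None,fx=5,fy=5,interpolation=cv2.INTER_CUBIC)[:600])
```

```text
(no output)
```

View pics/w1z.png

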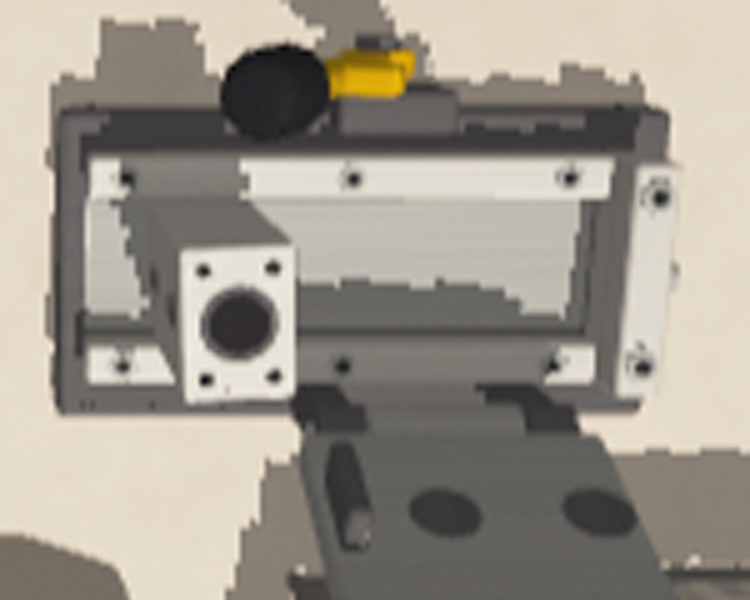

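Run:
```python
from h import *
import pickle
d=pickle.load(open('c1.pkl','rb'));w=d['wrist'];w0=pickle.load(open('c0.pkl','rb'))['wrist']
W=lambda x,y:(325+x/5-.4,160+y/5-.4)
W0=lambda x,y:(60+x/4-.4,160+y/4-.4)
for n,a,z in [('stopL',(637,163),.036),('stopR',(618,396),.036),('stopLo',(682,165),.036),('stopRo',(660,397),.036),('baseTL',(62,108),.014),('baseBL',(62,412),.014),('baseTR',(667,112),.014),('blkTL',(180,250),.074),('blkBL',(187,403),.074),('blkTR',(294,240),.074),('blkBR',(294,398),.074)]:
    print(n,np.round(onz(w,W(*a),z)*1e3,1)[:2])
for n,a,b in [('hole',(240,322),(363,499)),('scrL',(660,198),(301,112)),('scrR',(643,368),(441,104)),('grip?',(275,92),(183,480)),('railscrew2',(352,180),(354,330)),('railscrew3',(570,178),(325,163))]:
    p,e=tri(w,W(*a),w0,W0(*b));print(n,np.round(p*1e3,1),round(e*1e3,1))
```

```text
stopL [453.8  23.4]
stopR [503.5  26.6]
stopLo [453.8  32.7]
stopRo [503.3  35.6]
baseTL [450.4 -94.3]
baseBL [519.  -90.1]
baseTR [445.  37.]
blkTL [469.6 -74.4]
blkBL [499.  -70.7]
blkTR [466.7 -53.4]
blkBR [497.1 -50.4]
hole [482.8 -62.   74. ] 0.0
scrL [460.6  28.5  37.5] 0.1
scrR [496.7  30.5  37.5] 0.2
grip? [439.2 -58.4  72.9] 2.2
railscrew2 [461.3 -32.6  26.6] 0.3
railscrew3 [458.9  13.6  25.9] 0.1
```

arm_command:
  steps:
    - [[0,0,-50],[0,0,0],-1]
    - [[0,0,-50],[0,0,0],-1]
    - [[0,0,-50],[0,0,0],-1]
    - [[0,0,-3],[0,0,0],-1]
    - [[0,0,0],[0,0,0],-1]
    - [[-0.5,8,0],[0,0,0],-1]
    - [[-0.5,6,0],[0,0,0],-1]
    - [[0,0,0],[0,0,0],-1]

```text
t: 2.5
tcp_pos: [0.4855, -0.0971, 0.0666]
tool_rot: [-0.027, 1.0, -0.0, 0.001]
contact_force: [-0.6, -0.2, -0.5]
gripper_width: 0.004
```

arm_command:
  steps:
    - [[-0.3,5,0],[0,0,0],-1]
    - [[-0.3,5,0],[0,0,0],-1]
    - [[-0.3,5,0],[0,0,0],-1]
    - [[-0.3,5,0],[0,0,0],-1]
    - [[-0.3,5,0],[0,0,0],-1]
    - [[0,0,0],[0,0,0],-1]

```text
t: 3.25
tcp_pos: [0.484, -0.0725, 0.0663]
tool_rot: [-0.026, 1.0, -0.0, 0.001]
contact_force: [-0.1, 0.4, 0.1]
gripper_width: 0.005
```

Run:
```python
from h import *
c=cam('scene');cv2.imwrite('pics/s2.png',cv2.resize(c['frame'][200:320,250:370,::-1],None,fx=5,fy=5))
```

```text
(no output)
```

View pics/s2.png

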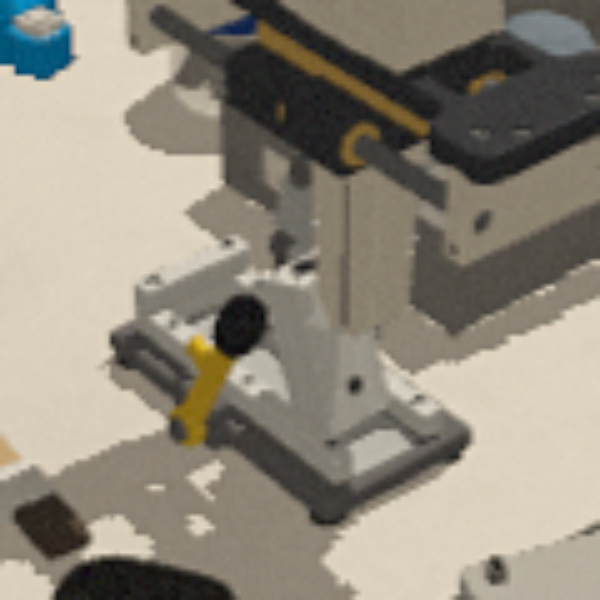

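The block is tilting towards the stop (zoomed around (320,350)). I'll keep pushing.

arm_command:
  steps:
    - [[-0.3,5,0],[0,0,0],-1]
    - [[-0.3,5,0],[0,0,0],-1]
    - [[-0.3,5,0],[0,0,0],-1]
    - [[0,0,0],[0,0,0],-1]
    - [[0,0,0],[0,0,0],-1]

```text
t: 3.92
tcp_pos: [0.4826, -0.0581, 0.0656]
tool_rot: [-0.026, 1.0, -0.0, -0.0]
contact_force: [0.4, 0.0, -0.1]
gripper_width: 0.007
```

Run:
```python
from h import *
c=cam('scene');cv2.imwrite('pics/s3.png',cv2.resize(c['frame'][200:320,250:370,::-1],None,fx=5,fy=5))
```

```text
(no output)
```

View pics/s3.png

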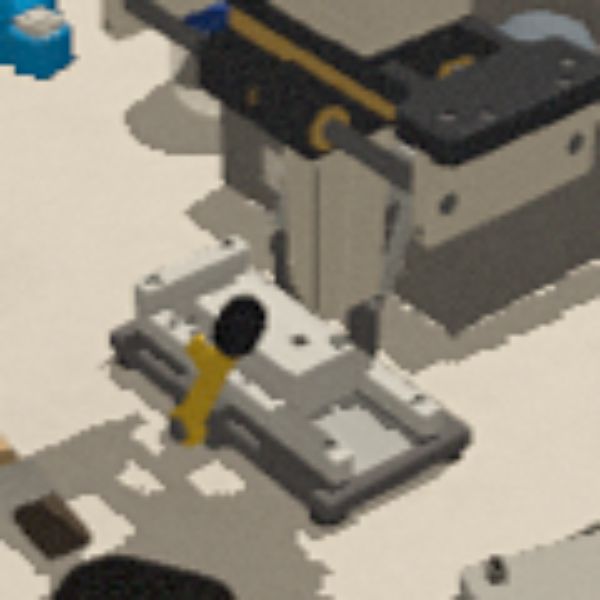

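arm_command:
  steps:
    - [[-1,-20,0],[0,0,0],-1]
    - [[-1,-20,0],[0,0,0],-1]
    - [[0,0,-20],[0,0,0],-1]
    - [[0,0,-16],[0,0,0],-1]
    - [[0,0,0],[0,0,0],-1]
    - [[0,5,0],[0,0,0],-1]
    - [[0,5,0],[0,0,0],-1]
    - [[0,0,0],[0,0,0],-1]

```text
t: 4.97
tcp_pos: [0.481, -0.0872, 0.0302]
tool_rot: [-0.027, 1.0, 0.0, 0.001]
contact_force: [-0.2, -0.1, 0.5]
gripper_width: 0.004
```

Run:
```python
from h import *
c=cam('wrist');cv2.imwrite('pics/w4.png',c['frame'][:,:,::-1])
c=cam('scene');cv2.imwrite('pics/s4.png',cv2.resize(c['frame'][200:320,250:370,::-1],None,fx=5,fy=5))
```

```text
(no output)
```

View pics/w4.png

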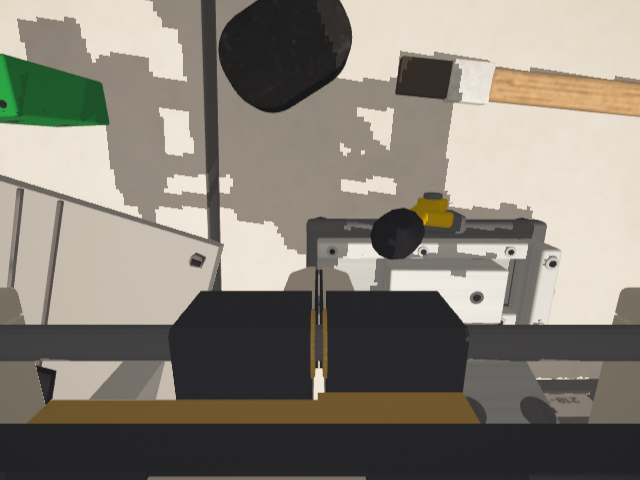

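View pics/s4.png

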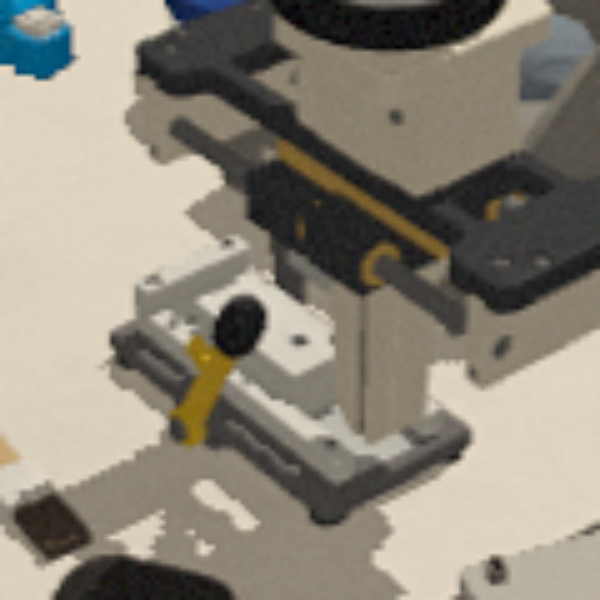

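arm_command:
  steps:
    - [[-0.3,6,0],[0,0,0],-1]
    - [[-0.3,6,0],[0,0,0],-1]
    - [[-0.3,5,0],[0,0,0],-1]
    - [[-0.3,5,0],[0,0,0],-1]
    - [[-0.3,5,0],[0,0,0],-1]
    - [[0,0,0],[0,0,0],-1]

```text
t: 5.82
tcp_pos: [0.4791, -0.0605, 0.0297]
tool_rot: [-0.027, 1.0, 0.0, -0.0]
contact_force: [0.4, 0.6, -0.0]
gripper_width: 0.006
```

arm_command:
  steps:
    - [[-0.1,2,0],[0,0,0],-1]
    - [[-0.1,2,0],[0,0,0],-1]
    - [[0,1,0],[0,0,0],-1]

```text
t: 6.2
tcp_pos: [0.4788, -0.0561, 0.0296]
tool_rot: [-0.026, 1.0, -0.0, -0.0]
contact_force: [-0.2, -0.4, -0.0]
gripper_width: 0.004
```

arm_command:
  steps:
    - [[-0.1,2,0],[0,0,0],-1]
    - [[0,0,0],[0,0,0],-1]

```text
t: 6.45
tcp_pos: [0.4788, -0.0537, 0.0297]
tool_rot: [-0.026, 1.0, 0.0, 0.0]
contact_force: [-0.5, -0.5, 0.2]
gripper_width: 0.001
```

Run:
```python
from h import *
c=cam('wrist');cv2.imwrite('pics/w5.png',cv2.resize(c['frame'][180:340,260:460,::-1],None,fx=3,fy=3))
c=cam('scene');cv2.imwrite('pics/s5.png',cv2.resize(c['frame'][200:320,250:370,::-1],None,fx=5,fy=5))
```

```text
(no output)
```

View pics/w5.png

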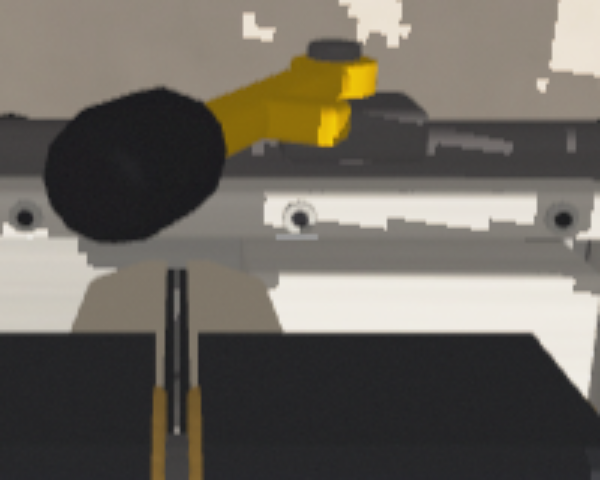

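View pics/s5.png

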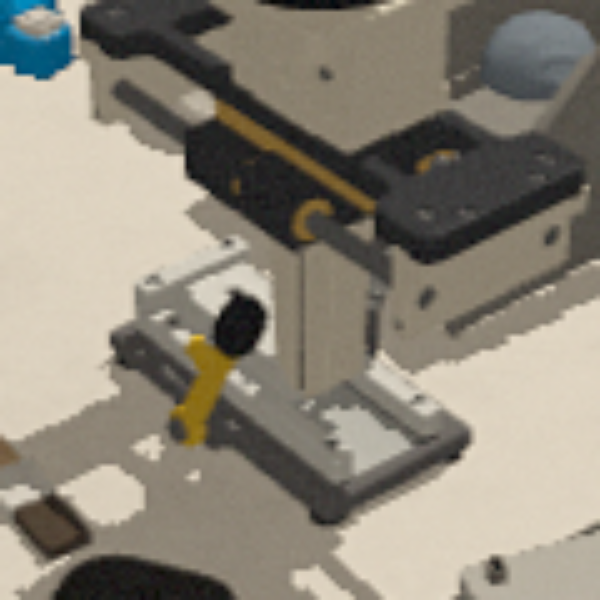

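arm_command:
  steps:
    - [[-0.1,2,0],[0,0,0],-1]
    - [[0,0,0],[0,0,0],-1]

```text
t: 6.8
tcp_pos: [0.4787, -0.0518, 0.0296]
tool_rot: [-0.026, 1.0, 0.0, 0.0]
contact_force: [0.4, -0.7, 0.3]
gripper_width: 0.005
```

arm_command:
  steps:
    - [[-0.1,2,0],[0,0,0],-1]
    - [[0,0,0],[0,0,0],-1]

```text
t: 7.05
tcp_pos: [0.4786, -0.0497, 0.0297]
tool_rot: [-0.026, 1.0, 0.0, -0.0]
contact_force: [0.2, 0.5, -1.0]
gripper_width: 0.006
```

arm_command:
  steps:
    - [[-0.1,2,0],[0,0,0],-1]
    - [[0,0,0],[0,0,0],-1]

```text
t: 7.3
tcp_pos: [0.4785, -0.0479, 0.0296]
tool_rot: [-0.026, 1.0, -0.0, -0.0]
contact_force: [0.4, -0.7, 0.9]
gripper_width: 0.005
```

arm_command:
  steps:
    - [[-0.1,2,0],[0,0,0],-1]
    - [[0,0,0],[0,0,0],-1]

```text
t: 7.55
tcp_pos: [0.4785, -0.0475, 0.0297]
tool_rot: [-0.026, 1.0, -0.001, -0.0]
contact_force: [0.9, -4.8, 1.7]
gripper_width: 0.003
```

Run:
```python
from h import *
c=cam('side');cv2.imwrite('pics/d6.png',cv2.resize(c['frame'][200:320,210:370,::-1],None,fx=5,fy=5))
c=cam('scene');cv2.imwrite('pics/s6.png',cv2.resize(c['frame'][200:320,250:370,::-1],None,fx=5,fy=5))
```

```text
(no output)
```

View pics/s6.png

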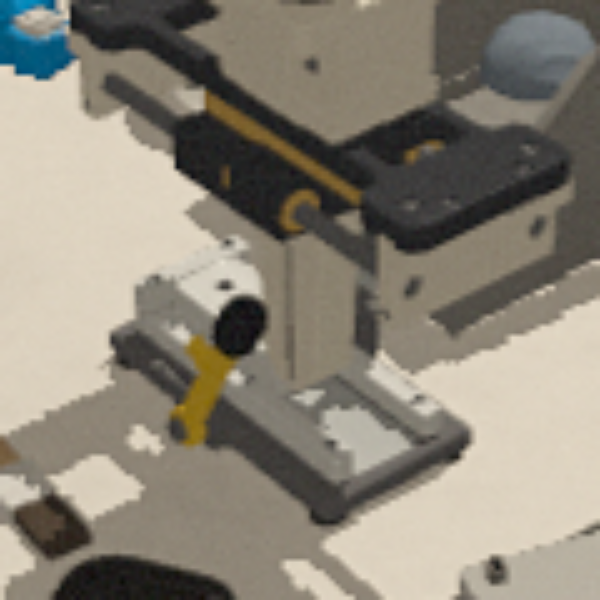

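View pics/d6.png

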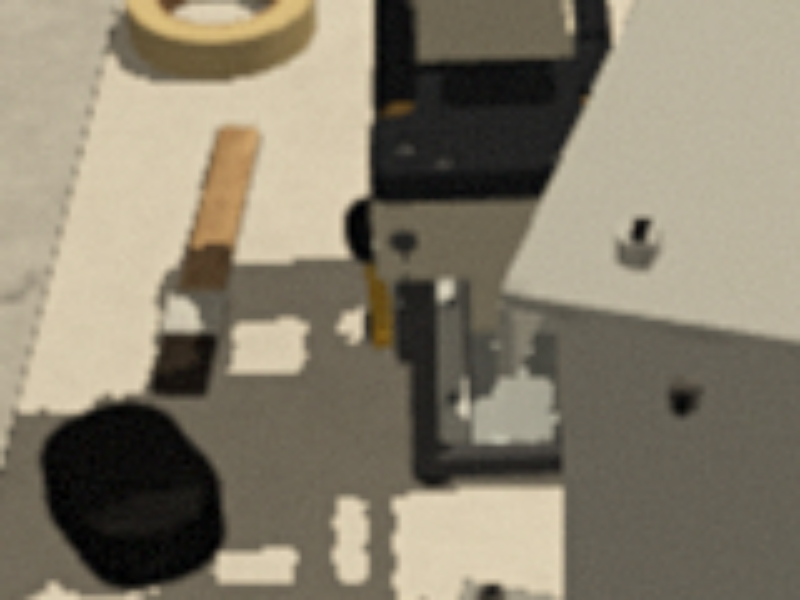

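arm_command:
  steps:
    - [[0,1.5,0],[0,0,0],-1]
    - [[0,0,0],[0,0,0],-1]

```text
t: 7.9
tcp_pos: [0.4785, -0.0472, 0.0298]
tool_rot: [-0.025, 1.0, -0.002, -0.0]
contact_force: [0.8, -7.4, 2.2]
gripper_width: 0.004
```

arm_command:
  steps:
    - [[0,-15,0],[0,0,0],-1]
    - [[0,-30,0],[0,0,0],-1]
    - [[0,0,50],[0,0,0],-1]
    - [[0,0,50],[0,0,0],-1]
    - [[0,0,50],[0,0,0],-1]
    - [[0,0,40],[0,0,0],-1]
    - [[0,0,0],[0,0,0],-1]

```text
t: 8.78
tcp_pos: [0.4803, -0.0887, 0.2224]
tool_rot: [-0.027, 1.0, -0.0, 0.004]
contact_force: [0.6, -1.2, -0.7]
gripper_width: 0.001
```

Run:
```python
from h import *
import pickle
c=cam('wrist');pickle.dump(c,open('c7.pkl','wb'));cv2.imwrite('pics/w7.png',cv2.resize(c['frame'][150:300,300:500,::-1],None,fx=4,fy=4))
c=cam('scene');cv2.imwrite('pics/s7.png',cv2.resize(c['frame'][200:320,250:370,::-1],None,fx=5,fy=5))
print(robot.get_state()['tcp_pos'],robot.get_state()['contact_force'])
```

```text
[ 0.47775718 -0.08907485  0.21910047] [ 0.07519827 -0.37749966 -0.17314282]
```

View pics/w7.png

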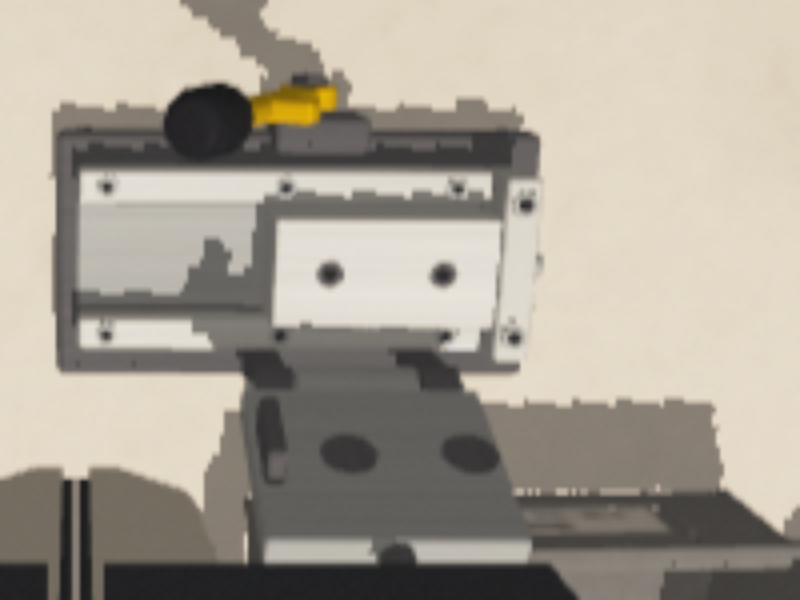

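View pics/s7.png

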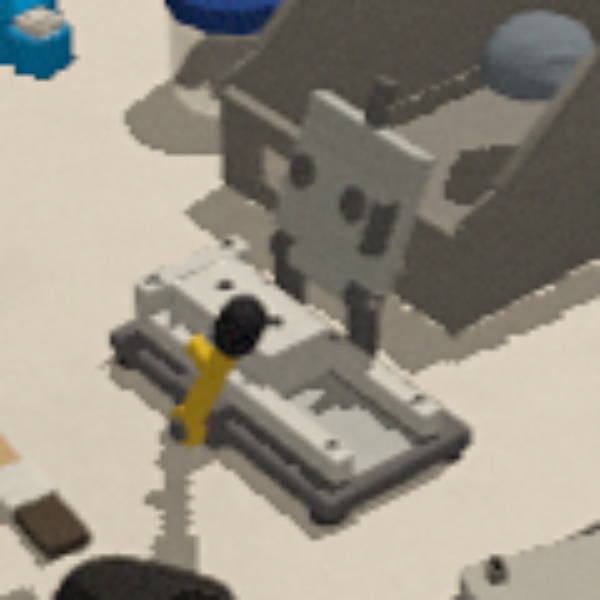

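Run:
```python
from h import *
import pickle
c=pickle.load(open('c7.pkl','rb'))
W=lambda x,y:(300+x/4-.4,150+y/4-.4)
for n,a,z in [('edge front l',(262,540),.102),('edge front r',(528,540),.102),('edge back',(270,564),.098),('blk L',(275,222),.036),('blk R',(503,222),.036),('blkBR',(497,328),.036),('blkBL',(273,326),.036),('stopL',(512,178),.036),('stopR',(494,362),.036)]:
    print(n,np.round(onz(c,W(*a),z)*1e3,1))
```

```text
edge front l [530.7 -42.9 102. ]
edge front r [527.5  17.6 102. ]
edge back [538.3 -39.8  98. ]
blk L [468.9 -36.2  36. ]
blk R [465.7  23.6  36. ]
blkBR [494.4  25.9  36. ]
blkBL [497.1 -34.2  36. ]
stopL [454.   24.4  36. ]
stopR [503.9  26.4  36. ]
```

arm_command:
  steps:
    - [[30,28,0],[0,0,0],-1]
    - [[35,30,0],[0,0,0],-1]
    - [[32,31,0],[0,0,0],-1]
    - [[0,0,0],[0,0,0],-1]
    - [[0,0,-40],[0,0,0],-1]
    - [[0,0,-40],[0,0,0],-1]
    - [[0,0,-30],[0,0,0],-1]
    - [[0,0,-26],[0,0,0],-1]
    - [[0,0,0],[0,0,0],-1]

```text
t: 10.0
tcp_pos: [0.572, -0.0018, 0.0806]
tool_rot: [-0.026, 1.0, -0.0, -0.004]
contact_force: [-0.3, -0.1, 0.1]
gripper_width: 0.003
```

Run:
```python
from h import *
c=cam('wrist','w8.png')
c=cam('scene');cv2.imwrite('pics/s8.png',cv2.resize(c['frame'][170:320,250:400,::-1],None,fx=4,fy=4))
```

```text
(no output)
```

View pics/w8.png

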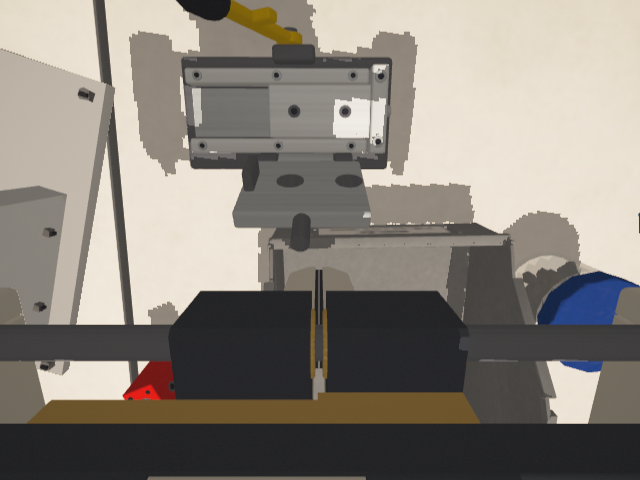

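View pics/s8.png

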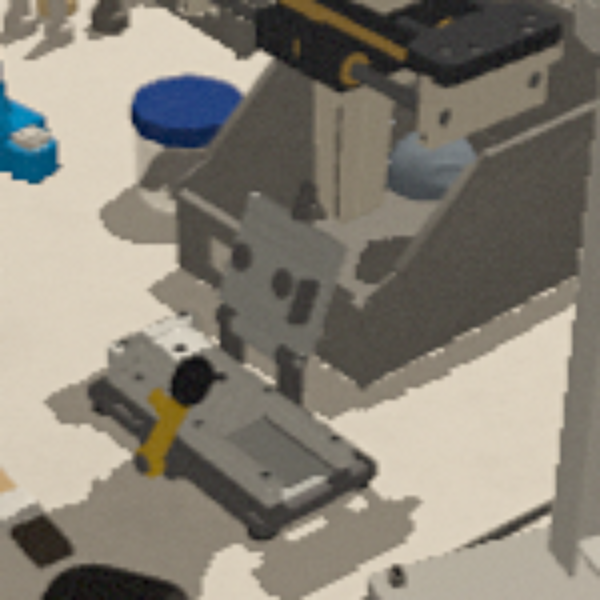

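The finger is behind the leaf. Wrist: fingertips at (318,275), leaf edge at row 225, pin at (300,232). Now I push in -x.

arm_command:
  steps:
    - [[-8,0,0],[0,0,0],-1]
    - [[-6,0,0],[0,0,0],-1]
    - [[-6,0,0],[0,0,0],-1]
    - [[-5,0,0],[0,0,0],-1]
    - [[-5,0,0],[0,0,0],-1]
    - [[-5,0,0],[0,0,0],-1]
    - [[-5,0,0],[0,0,0],-1]
    - [[0,0,0],[0,0,0],-1]

```text
t: 11.1
tcp_pos: [0.5345, -0.0006, 0.0835]
tool_rot: [-0.026, 1.0, -0.0, -0.001]
contact_force: [-0.4, -0.3, 0.3]
gripper_width: 0.001
```

arm_command:
  steps:
    - [[-5,0,0],[0,0,0],-1]
    - [[-5,0,0],[0,0,0],-1]
    - [[-4,0,0],[0,0,0],-1]
    - [[0,0,0],[0,0,0],-1]

```text
t: 11.6
tcp_pos: [0.5206, -0.0005, 0.0836]
tool_rot: [-0.026, 1.0, -0.0, -0.001]
contact_force: [0.9, 0.1, 0.7]
gripper_width: 0.009
```

Run:
```python
from h import *
c=cam('scene');cv2.imwrite('pics/s9.png',cv2.resize(c['frame'][170:320,250:400,::-1],None,fx=4,fy=4))
```

```text
(no output)
```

View pics/s9.png

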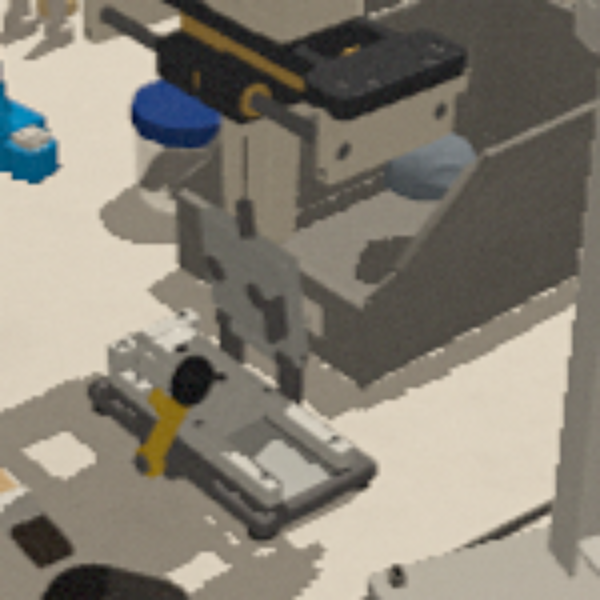

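Almost upright. I'll continue.

arm_command:
  steps:
    - [[-4,0,0],[0,0,0],-1]
    - [[-4,0,0],[0,0,0],-1]
    - [[-4,0,0],[0,0,0],-1]
    - [[-4,0,0],[0,0,0],-1]
    - [[-4,0,0],[0,0,0],-1]
    - [[0,0,0],[0,0,0],-1]
    - [[0,0,0],[0,0,0],-1]
    - [[0,0,0],[0,0,0],-1]

```text
t: 12.65
tcp_pos: [0.5015, -0.0005, 0.0836]
tool_rot: [-0.026, 1.0, -0.0, 0.0]
contact_force: [-0.0, 0.5, 0.6]
gripper_width: 0.007
```

Run:
```python
from h import *
c=cam('scene');cv2.imwrite('pics/s10.png',cv2.resize(c['frame'][170:320,250:400,::-1],None,fx=4,fy=4))
```

```text
(no output)
```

View pics/s10.png

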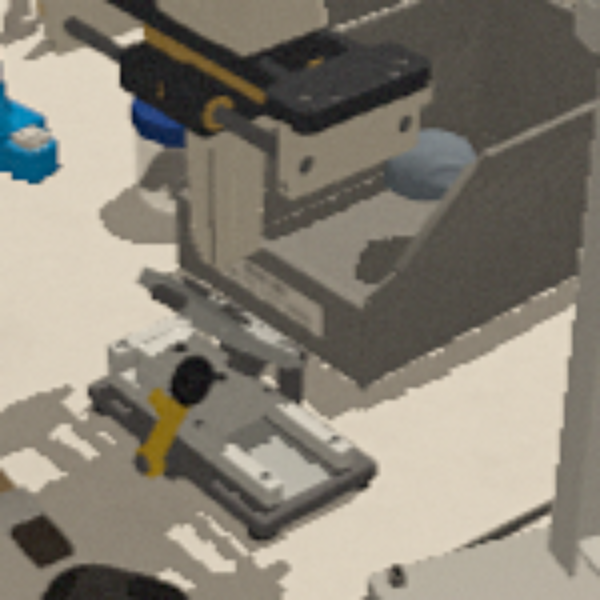

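arm_command:
  steps:
    - [[0,0,40],[0,0,0],-1]
    - [[0,0,40],[0,0,0],-1]
    - [[-15,-28,0],[0,0,0],-1]
    - [[-16,-28,0],[0,0,0],-1]
    - [[-16,-28,0],[0,0,0],-1]
    - [[-15,-26,0],[0,0,0],-1]
    - [[0,0,0],[0,0,0],-1]
    - [[0,0,0],[0,0,0],-1]

```text
t: 13.7
tcp_pos: [0.4401, -0.1095, 0.1638]
tool_rot: [-0.027, 1.0, 0.0, 0.001]
contact_force: [0.0, 0.7, 0.5]
gripper_width: 0.002
```

Run:
```python
from h import *
import pickle
c=cam('wrist','w11.png');d=cam('scene');cv2.imwrite('pics/s11.png',cv2.resize(d['frame'][170:320,250:400,::-1],None,fx=4,fy=4))
pickle.dump((c,d),open('c11.pkl','wb'));print(robot.get_state()['tcp_pos'])
```

```text
[ 0.44021749 -0.10905029  0.16378773]
```

View pics/w11.png

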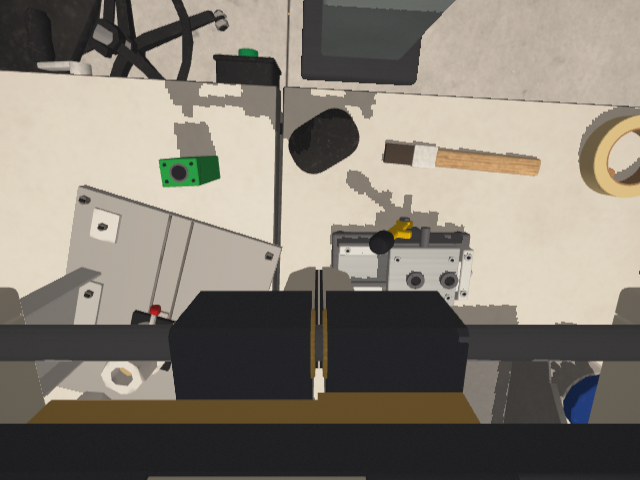

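View pics/s11.png

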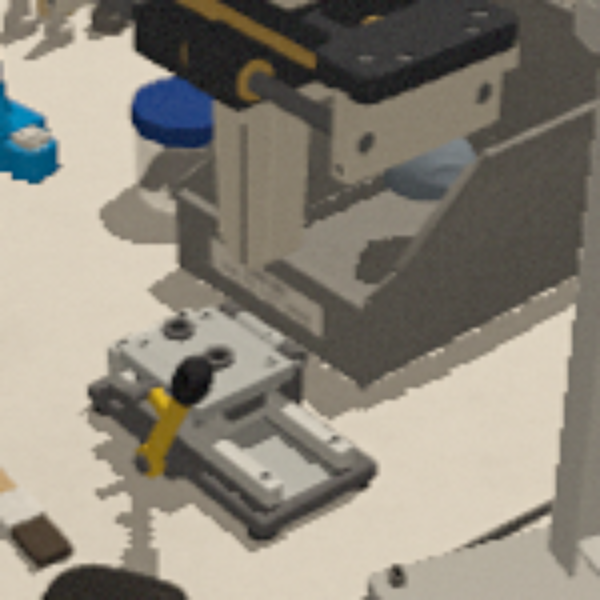

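Leaf shut: flat in the scene view, pin at wrist (425,237). The grip at (380,242) has not moved. Next, the latch.

arm_command:
  steps:
    - [[0,0,-40],[0,0,0],-1]
    - [[0,0,-40],[0,0,0],-1]
    - [[-1,0,-20],[0,0,0],-1]
    - [[0,0,0],[0,0,0],-1]
    - [[0,10,0],[0,0,0],-1]
    - [[0,8,0],[0,0,0],-1]
    - [[0,6,0],[0,0,0],-1]
    - [[0,6,0],[0,0,0],-1]
    - [[0,6,0],[0,0,0],-1]
    - [[0,0,0],[0,0,0],-1]

```text
t: 15.05
tcp_pos: [0.4384, -0.0738, 0.0637]
tool_rot: [-0.027, 1.0, 0.0, 0.0]
contact_force: [1.0, -1.2, -0.4]
gripper_width: 0.009
```

arm_command:
  steps:
    - [[0,5,0],[0,0,0],-1]
    - [[0,5,0],[0,0,0],-1]
    - [[0,5,0],[0,0,0],-1]
    - [[0,0,0],[0,0,0],-1]

```text
t: 15.55
tcp_pos: [0.4384, -0.0587, 0.0636]
tool_rot: [-0.027, 1.0, 0.0, -0.0]
contact_force: [-0.6, 1.0, -0.7]
gripper_width: 0.006
```

Run:
```python
from h import *
c=cam('wrist','w12.png');d=cam('scene');cv2.imwrite('pics/s12.png',cv2.resize(d['frame'][170:320,250:400,::-1],None,fx=4,fy=4))
```

```text
(no output)
```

View pics/w12.png

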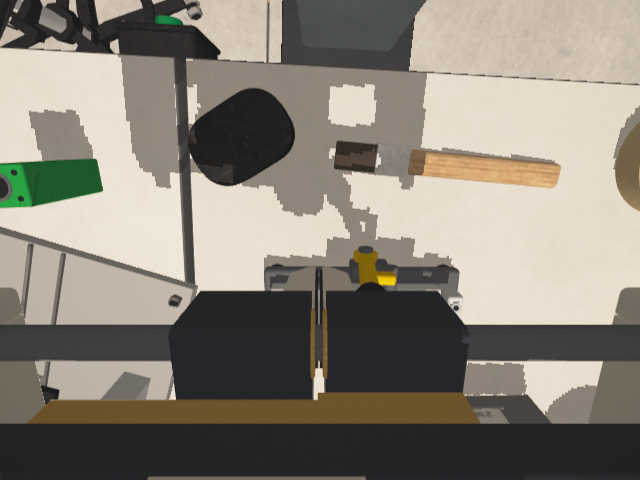

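View pics/s12.png

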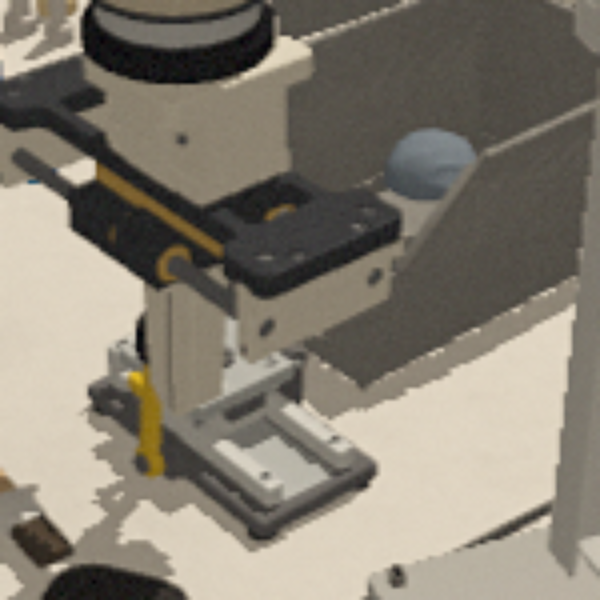

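arm_command:
  steps:
    - [[0,4,0],[0,0,0],-1]
    - [[0,3,0],[0,0,0],-1]
    - [[0,0,0],[0,0,0],-1]

```text
t: 16.02
tcp_pos: [0.4384, -0.0521, 0.0636]
tool_rot: [-0.027, 1.0, 0.0, 0.0]
contact_force: [-0.0, -0.6, -0.2]
gripper_width: 0.007
```

arm_command:
  steps:
    - [[0,3,0],[0,0,0],-1]
    - [[0,0,0],[0,0,0],-1]

```text
t: 16.27
tcp_pos: [0.4383, -0.0509, 0.0637]
tool_rot: [-0.026, 1.0, -0.001, -0.0]
contact_force: [-0.4, -3.9, 0.3]
gripper_width: 0.009
```

arm_command:
  steps:
    - [[0,2,0],[0,0,0],-1]
    - [[0,0,0],[0,0,0],-1]

```text
t: 16.52
tcp_pos: [0.4382, -0.0506, 0.0637]
tool_rot: [-0.025, 1.0, -0.002, -0.0]
contact_force: [0.3, -8.1, 1.4]
gripper_width: 0.008
```

arm_command:
  steps:
    - [[0,-15,0],[0,0,0],-1]
    - [[0,-35,0],[0,0,0],-1]
    - [[0,0,50],[0,0,0],-1]
    - [[0,0,50],[0,0,0],-1]
    - [[0,0,50],[0,0,0],-1]
    - [[0,0,0],[0,0,0],-1]
    - [[0,0,0],[0,0,0],-1]

```text
t: 17.4
tcp_pos: [0.4377, -0.0973, 0.2131]
tool_rot: [-0.026, 1.0, 0.0, -0.0]
contact_force: [-0.2, -0.6, -0.6]
gripper_width: 0.006
```

Run:
```python
from h import *
import pickle
c=cam('wrist');cv2.imwrite('pics/w13.png',cv2.resize(c['frame'][180:320,310:490,::-1],None,fx=4,fy=4,interpolation=2))
d=cam('scene');cv2.imwrite('pics/s13.png',cv2.resize(d['frame'][220:320,250:370,::-1],None,fx=6,fy=6,interpolation=2))
e=cam('side');cv2.imwrite('pics/d13.png',cv2.resize(e['frame'][180:320,210:370,::-1],None,fx=4,fy=4,interpolation=2))
pickle.dump((c,d,e),open('c13.pkl','wb'));print(robot.get_state()['tcp_pos'])
```

```text
[ 0.43737094 -0.09725362  0.21225429]
```

View pics/w13.png

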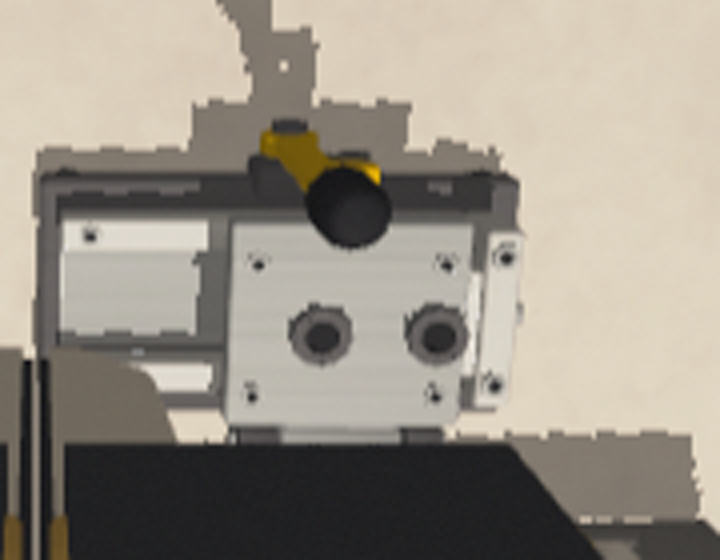

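View pics/s13.png

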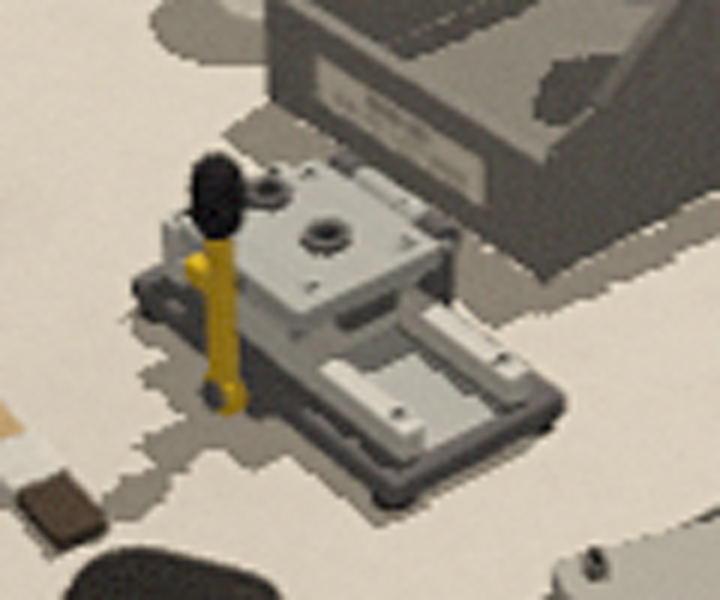

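View pics/d13.png

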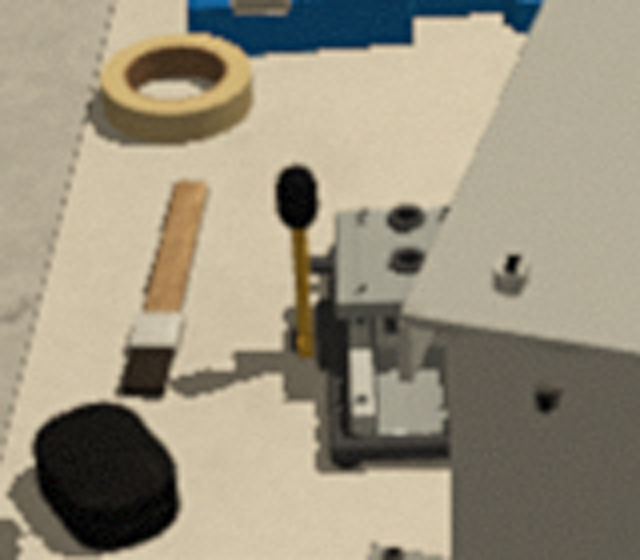

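Run:
```python
from h import *
import pickle
c,d,e=pickle.load(open('c13.pkl','rb'))
a=(310+347/4-.4,180+207/4-.4);b=(250+217/6-.4,220+197/6-.4);f=(210+297/4-.4,180+197/4-.4)
for q in (tri(c,a,d,b),tri(c,a,e,f),tri(d,b,e,f)):print(np.round(q[0]*1e3,1),q[1]*1e3)
print('piv', proj(d,np.array([.4386,-.0265,.012])),'px seen',(250+222/6,220+395/6))
# bushing tops height, leaf plate corners
print([np.round(x,4) for x in tri(c,(310+321/4-.4,180+335/4-.4),d,(250+326/6-.4,220+236/6-.4))])
print([np.round(x,4) for x in tri(c,(310+436/4-.4,180+333/4-.4),d,(250+268/6-.4,220+190/6-.4))])
```

```text
[437.4 -26.3  84. ] 1.1231990853731109
[437.4 -27.2  86.8] 0.3224492274489845
[437.2 -25.3  84.4] 1.7685477691508535
piv [287.89215927 284.49459914] px seen (287.0, 285.8333333333333)
[array([ 0.4802, -0.0203,  0.0483]), np.float64(0.0012)]
[array([0.4779, 0.0085, 0.0501]), np.float64(0.0002)]
```

Run:
```python
from h import *
print(robot.get_state()['t'],robot.get_state()['contact_force']);robot.hand_in()
```

```text
17.55 [-0.00321128  0.06428258  0.25229466]
the job is handed in; nothing more can be done
```

The jig is ready for drilling, and I handed the job in at 17.6 s with the arm clear. hand_in() gives no verdict, so this rests on my own checks. I did everything by pushing with the shut fingers:

- **Block:** I tipped it towards the stop and pushed it home. The push force rose to about 7 N at the end. Its two pilot holes are up, and its end lies flush with the stop face, within about 1 mm in the wrist picture.
- **Leaf:** I pushed it from behind past upright and it fell shut. The bushing tops measure 48–50 mm, against 50 mm expected when shut.
- **Latch:** I pushed it to its end stop, at about 8 N. The grip measures about (437, -26, 84) mm, against (439, -26.5, 84) expected when upright. The hook is over the pin.

**Disagreements:** the latch grip's height came out at 84.0, 84.4 and 86.8 mm from the three pairs of views, which fits the 2 mm calibration. The finger stopped about 3.5 mm before where I expected on the latch. The pictures show the latch fully upright, so I put this down to my guess of the finger thickness.

The brush, earbud case and tape appear undisturbed in the last pictures. The jar was mostly out of those, but it looked undisturbed just before the latch push and the arm did not go near it afterwards.

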